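Hold the blind end cap hole-up for thread paste

ROBOT

A 7-joint arm with a two-finger parallel gripper is mounted at the origin on the work surface. World frame = base frame: x ahead of the robot, y to its left, z up, the work surface at z = 0. Lengths are in mm, angles in degrees, forces in N, time in s.
With the tool pointing down it reaches from about 400 to 850 mm from the base axis. Payload 10.4 kg.
Tool frame: the origin (TCP) lies on the centre line of the jaws, within the pads' length; the fingertips stand r.nose_length ahead of it and the grasp point (between the pads) lies 6 mm ahead of it (r.nose_length is the distance from the TCP to the fingertips, in mm); z points along the fingers, y is the direction in which the jaws open and shut (so a half turn about z gives the same grasp; the last joint's range is limited). The gripper opens to 85 mm and grips with 20 to 120 N. Pads are 22 mm wide; open, the fingers measure 114 mm over their backs; the gripper's body (76 mm by 85 mm) begins 54 mm behind the grasp point. The pads swing forward as they close: fully open they stand 13 mm farther back than shut.
Start: joints at [-71.597, 19.034, -3.707, 83.658, 1.238, 77.344, -5.071], TCP at [210.654, 588.45, 256.338] pointing down, gripper open.
Joint ranges: [-148.97, 148.97], [-28.65, 121.19], [-84.17, 76.75], [9.2, 138.47], [-72.65, 252.65], [3.7, 117.97], [-149.18, 149.18]. Speed limits (degrees/s): [127.2, 127.2, 159.86, 159.86, 180, 180, 180].

INTERFACE

Orientations are given as [roll, pitch, yaw] about the fixed x, y, z axes, in that order (R = Rz(yaw) Ry(pitch) Rx(roll)).
In Python, from workcell import telemetry, optics, r gives the robot as it stands. The module is installed in compiled form; this text tells all that it offers.
- The arm moves only by the tool jog_arm, never from a script. Its argument "series" is a list of rows, each an object with "fingers": the opening, from 0 (shut) to 1 (fully open); "slide": the shift along the tool's x, y, z in m, a list of three; "angular": the turn, a rotation vector about the tool's x, y, z in rad, a list of three. A call has 1 to 20 rows; each row shifts and turns the commanded pose from where the row before left it, along the tool's axes as they then stand; what a row does not reach is not made up. A row lasts 1/10 s, in which the tool goes at most 50 mm and 8.59 degrees, less where a joint would pass 70% of its speed; a pose out of reach is approached as far as the arm can. A call with a gripper value outside its range is refused whole. The fingers move at their own pace and stop on an object; the grip force is fixed at half the most. Time passes only in rows, so rows that do not move let the fingers close. It gives the time, the measured TCP pose, the force and the opening at its end, in the units of the state.
- telemetry.sense(): the state, without advancing time (a new reading comes with each control period).
- optics.get_image(name): name is "side" or "top" or "wrist"; returns the picture (420x560x3 uint8, red, green, blue); there is no depth.
- optics.camera_model(name): a dict with "K" (3x3 intrinsics, pixels), "dist_coeffs" ([k1, k2, p1, p2, k3] as OpenCV has them; the pictures are not rectified), "R" (3x3) and "t" (3): a world point X has camera coordinates R X + t. Camera axes: x right, y down, z forward; pixel columns grow to the right and rows downward; lengths in mm; the calibration is good to about 2 mm. A picture is of the moment at which its call begins: read the wrist's pose just before it. camera_model takes no time and is no camera call; for the wrist camera it gives the pose at the moment of the call.
- r.sign_off(): hands the job in, once; it reports no verdict.
The state is a dict: "t": time; "joints": joint angles; "qd": joint speeds; "joint_efforts": joint torques, N m; "position": TCP position; "eef_rot": TCP orientation; "wrist_force": force on the tool from outside, world axes, zero at the start; "moment": the same for the moment, N m; "width": finger opening in mm.
Only numpy, scipy, OpenCV 4.12 (cv2) and the standard library are available. Lean on these libraries where they do the work, as an engineer would, in place of code of your own. Each camera call takes 0.05 s, during which the arm holds its last target. There are 200 camera calls.

TASK

Pick up the end cap that lies by itself out on the bench, leaving the spare one beside the vice. Only one of its ends is bored: find out which, by feel if you cannot see it, and turn the cap so that its blind hole faces straight up, ready for me to brush paste into the thread. Your program finishes while holding it in the gripper, quite still, with a good 10 cm of air between it and the bench; leave the other things on the bench where they are.

Things in the scene. Friction and masses are not known exactly. Their poses are not given: they have to be found in the camera images.
- cap_a: Dark iron end cap, octagon 50 mm across flats, 68 mm long, lying on a flat, two flats upright as grips, its length roughly left to right (y, up to 40 degrees off). One end has a round blind hole 38 mm wide, 46 deep; the other is closed, 22 mm thick. Origin on the axis at mid-length (25 mm above the bench). x runs along the length; which end is bored is not told: feel or look.
- cap_b: Same cap again, but not with its hole at the same end of x. One cap lies alone in front of the robot, over 0.4 m from the vice origin: take that. The other is the spare, within 0.25 m of the vice origin. Either can be either. Each weighs 0.44 to 0.66 kg, and its centre of mass lies 7 mm from mid-length towards the closed end.
- vice: Grey bench vice fixed to the left part of the bench with a 38 mm pipe, 300 mm long, held level along x in its jaws; about 180 mm tall, origin on the bench under the jaws.
- level: Blue spirit level 400 x 50 mm, 22 mm high, lying on the far side of the bench; origin at the centre of its underside, x along its length. To be left alone.
- mug: Metal travel mug with a black lid, 88 mm wide, 172 mm tall, standing at the far left; origin at the centre of its foot. To be left alone.
- tape: Roll of paper masking tape lying flat on the right, 110 mm across, 38 mm high; origin at the centre of its underside. To be left alone.
Not all that is in view belongs to the job. What is shaped like the cap_b but yellow is not meant.

How it is judged:
By the outcome, as a careful person would: the job done as asked, in the order asked, and still so for the second after the job is handed in, while the arm keeps its last pose, push and grip.
It also fails if it takes over 48 s, if anything falls off the work surface, if the arm or the gripper's body presses on something with over 40 N, if the wrist force passes 120 N, or if a joint passes its speed limit or range.

## Working session

There is one attempt and no reset: what is moved stays moved. The work goes in short steps, Python scripts to look and compute and a tool call to move; the robot and the scene stay as the last step left them, time stands still between calls to the robot, and variables do not carry over. Pictures are saved under pics/ and viewed, about 8 in all and at most 12, crops included, and the job is handed in when it is done.

Besides the shell and the picture viewer there is one more tool, called after "Request:" by a JSON object that holds its "op" and its "data", one argument or row to a line. jog_arm: Moves the arm, as the interface text tells. Its arguments: {"type":"object","properties":{"series":{"type":"array","items":{"type":"object","properties":{"fingers":{"type":"number"},"slide":{"type":"array","items":{"type":"number"}},"angular":{"type":"array","items":{"type":"number"}}}}}},"required":["series"]}

```bash
mkdir -p pics; cat > h.py <<'E'
import numpy as np,cv2
from workcell import telemetry,optics,r
from scipy.spatial.transform import Rotation as Ro
def snap(n,f):
    m=optics.camera_model(n); im=optics.get_image(n); cv2.imwrite(f'pics/{f}.png',im[:,:,::-1]); return m,im
def ray(m,px,z):
    p=cv2.undistortPoints(np.array(px,float).reshape(-1,1,2),np.array(m['K']),np.array(m['dist_coeffs'])).reshape(-1,2)
    R=np.array(m['R']);t=np.array(m['t']);C=-R.T@t
    d=np.c_[p,np.ones(len(p))]@R
    return C+d*((z-C[2])/d[:,2])[:,None]
def proj(m,X):
    return cv2.projectPoints(np.array(X,float).reshape(-1,3),cv2.Rodrigues(np.array(m['R']))[0],np.array(m['t']),np.array(m['K']),np.array(m['dist_coeffs']))[0].reshape(-1,2)
E
python3 - <<'E'
from h import *
s=telemetry.sense(); print(s, r.nose_length)
a=snap('top','top0')[1];b=snap('side','side0')[1]
for n in('top','side'):
    m=optics.camera_model(n);print(n,-np.array(m['R']).T@np.array(m['t']),np.array(m['R'])[2])
E
```

```text
{'t': 0.0, 'joints': array([-71.59846538,  19.07237242,  -3.70771354,  83.70566771,
         1.23702928,  77.3429133 ,  -5.06973177]), 'qd': array([ 0.06304211,  0.05142595, -0.0250093 , -0.04084987,  0.01285589,
       -0.1464982 ,  0.04369658]), 'joint_efforts': array([-1.05661878e-03, -6.25445223e+01,  4.84735309e-02, -3.91595006e+01,
        1.62052590e-02,  9.82669619e-03, -9.23198883e-06]), 'position': array([210.52819985, 588.11764351, 255.51440713]), 'eef_rot': array([-1.79918928e+02,  2.96942009e-03,  1.60306245e+02]), 'wrist_force': array([-0.1428334 , -0.06883965, -0.14273279]), 'moment': array([ 0.00793893, -0.00589936,  0.04202681]), 'width': 85.21911926280052} 25.0
top [ 321.30406211   70.48198096 1205.52342396] [ 0.21544073  0.00562627 -0.97650071]
side [ 178.49218072 -769.22809371  817.24548582] [ 0.3176994   0.69098798 -0.6493094 ]
```

View pics/top0.png

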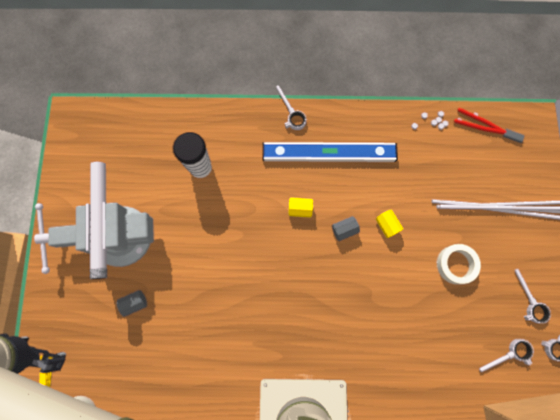

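View pics/side0.png

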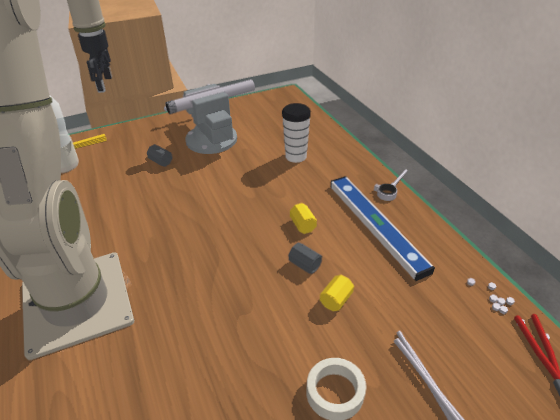

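The cap to take lies at about (346,228) in the top view and (305,258) in the side view. The spare is by the vice at (131,303), and two yellow decoys flank the target. I'll zoom in and locate it.

```bash
python3 - <<'E'
from h import *
t=cv2.imread('pics/top0.png');s=cv2.imread('pics/side0.png')
m=optics.camera_model('top')
g=t.max(2); mask=((g<100)&(t.max(2).astype(int)-t.min(2)<30)).astype(np.uint8)
mask[:200]=0;mask[250:]=0;mask[:,:325]=0;mask[:,370:]=0
c=max(cv2.findContours(mask,0,2)[0],key=cv2.contourArea)
rr=cv2.minAreaRect(c);bp=cv2.boxPoints(rr);print(rr);print(ray(m,bp,40)); print('c',ray(m,rr[0],35))
for px,n in (((301,207),'yel1'),((390,223),'yel2')): print(n,ray(m,px,35))
A=cv2.resize(t[205:250,320:375],(400,327),interpolation=2);B=cv2.resize(s[235:280,280:335],(400,327),interpolation=2)
cv2.imwrite('pics/crop.png',np.hstack([A,B])*1)
E
```

```text
((345.30511474609375, 233.3721923828125), (25.179866790771484, 13.749006271362305), 2.2906100749969482)
[[ 492.76826132  -80.94900456   40.        ]
 [ 532.09881283  -83.12439428   40.        ]
 [ 530.06085832 -154.48724498   40.        ]
 [ 490.75703755 -151.80685056   40.        ]]
c [[ 512.16801158 -118.39544954   35.        ]]
yel1 [[587.41944168   7.43893895  35.        ]]
yel2 [[ 543.66073091 -246.84614716   35.        ]]
```

View pics/crop.png

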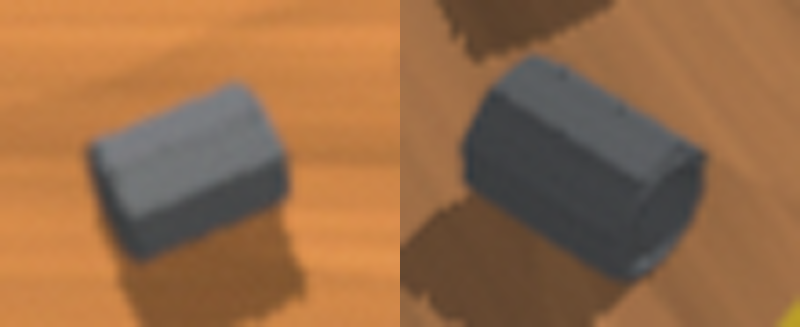

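```bash
cat >> h.py <<'E'
def go(P,rpy=None,s=None):
    s=s or telemetry.sense();R=Ro.from_euler('xyz',s['eef_rot'],degrees=True)
    print('slide',np.round(R.inv().apply(np.array(P)-s['position'])/1000,4),end=' ')
    if rpy is not None: print('rotvec',np.round((R.inv()*Ro.from_euler('xyz',rpy,degrees=True)).as_rotvec(),4),end='')
    print()
E
python3 - <<'E'
from h import *
m=optics.camera_model('top');print(ray(m,(346.1,228.4),30))
s=telemetry.sense();R=Ro.from_euler('xyz',s['eef_rot'],degrees=True)
w=optics.camera_model('wrist');RR=np.array(w['R']);C=-RR.T@np.array(w['t'])
print('cam off in tool',R.inv().apply(C-s['position']),'view dir tool',R.inv().apply(RR[2]),'K',np.array(w['K'])[0,0])
go([400,200,270]);s2=dict(s);s2['position']=np.array([400,200,270.]);go([500,-115,270],[180,0,113.5],s2)
E
```

```text
[[ 527.39236497 -121.79620662   30.        ]]
cam off in tool [  69.15364596   -0.14886325 -117.17541105] view dir tool [-2.73600410e-01 -4.39911920e-04  9.61843346e-01] K 351.5839997815837
slide [-0.3092 -0.3016 -0.014 ] 
slide [-0.2003 -0.2629  0.0004] rotvec [-1.200e-03  6.000e-04  8.168e-01]
```

Request:
{"op": "jog_arm", "data": {
  "series": [
    {"fingers": 1, "slide": [-0.0344, -0.0335, -0.0016]},
    {"fingers": 1, "slide": [-0.0344, -0.0335, -0.0016]},
    {"fingers": 1, "slide": [-0.0344, -0.0335, -0.0016]},
    {"fingers": 1, "slide": [-0.0344, -0.0335, -0.0016]},
    {"fingers": 1, "slide": [-0.0344, -0.0335, -0.0016]},
    {"fingers": 1, "slide": [-0.0344, -0.0335, -0.0016]},
    {"fingers": 1, "slide": [-0.0344, -0.0335, -0.0016]},
    {"fingers": 1, "slide": [-0.0344, -0.0335, -0.0016]},
    {"fingers": 1, "slide": [-0.0344, -0.0335, -0.0016]},
    {"fingers": 1, "slide": [-0.0286, -0.0376, 0]},
    {"fingers": 1, "slide": [-0.0286, -0.0376, 0]},
    {"fingers": 1, "slide": [-0.0286, -0.0376, 0]},
    {"fingers": 1, "slide": [-0.0286, -0.0376, 0]},
    {"fingers": 1, "slide": [-0.0286, -0.0376, 0]},
    {"fingers": 1, "slide": [-0.0286, -0.0376, 0]},
    {"fingers": 1, "slide": [-0.0286, -0.0376, 0]},
    {"fingers": 1, "angular": [0, 0, 0.14]},
    {"fingers": 1, "angular": [0, 0, 0.14]},
    {"fingers": 1, "angular": [0, 0, 0.14]}
  ]
}}

```text
invalid input
```

```bash
python3 - <<'E'
from h import *
s=telemetry.sense();print(s['t'],s['position'],s['eef_rot'],s['joints'],s['wrist_force'])
E
```

```text
0.1 [210.59271686 588.12476146 255.59710464] [-1.79926999e+02  4.89654788e-03  1.60299979e+02] [-71.59542273  19.06790154  -3.70608314  83.70158481   1.23885898
  77.34355297  -5.07173012] [ 0.42994664  0.42518272 -1.11046285]
```

Request:
{"op": "jog_arm", "data": {
  "series": [
    {"fingers": 1, "slide": [-0.0344, -0.0335, -0.0016], "angular": [0, 0, 0]},
    {"fingers": 1, "slide": [-0.0344, -0.0335, -0.0016], "angular": [0, 0, 0]},
    {"fingers": 1, "slide": [-0.0344, -0.0335, -0.0016], "angular": [0, 0, 0]},
    {"fingers": 1, "slide": [-0.0344, -0.0335, -0.0016], "angular": [0, 0, 0]},
    {"fingers": 1, "slide": [-0.0344, -0.0335, -0.0016], "angular": [0, 0, 0]},
    {"fingers": 1, "slide": [-0.0344, -0.0335, -0.0016], "angular": [0, 0, 0]},
    {"fingers": 1, "slide": [-0.0344, -0.0335, -0.0016], "angular": [0, 0, 0]},
    {"fingers": 1, "slide": [-0.0344, -0.0335, -0.0016], "angular": [0, 0, 0]},
    {"fingers": 1, "slide": [-0.0344, -0.0335, -0.0016], "angular": [0, 0, 0]},
    {"fingers": 1, "slide": [-0.0286, -0.0376, 0], "angular": [0, 0, 0]},
    {"fingers": 1, "slide": [-0.0286, -0.0376, 0], "angular": [0, 0, 0]},
    {"fingers": 1, "slide": [-0.0286, -0.0376, 0], "angular": [0, 0, 0]},
    {"fingers": 1, "slide": [-0.0286, -0.0376, 0], "angular": [0, 0, 0]},
    {"fingers": 1, "slide": [-0.0286, -0.0376, 0], "angular": [0, 0, 0]},
    {"fingers": 1, "slide": [-0.0286, -0.0376, 0], "angular": [0, 0, 0]},
    {"fingers": 1, "slide": [-0.0286, -0.0376, 0], "angular": [0, 0, 0]},
    {"fingers": 1, "slide": [0, 0, 0], "angular": [0, 0, 0.14]},
    {"fingers": 1, "slide": [0, 0, 0], "angular": [0, 0, 0.14]},
    {"fingers": 1, "slide": [0, 0, 0], "angular": [0, 0, 0.14]}
  ]
}}

```text
t: 2.0
position: [500.1, -115.4, 270.3]
eef_rot: [-180.0, -0.0, 135.9]
wrist_force: [-0.4, -0.6, 0.6]
width: 85.2
```

```bash
python3 - <<'E'
from h import *
s=telemetry.sense();print(s['t'],s['position'],s['eef_rot'],s['joints'],s['wrist_force'])
E
```

```text
2.0 [ 500.05045266 -115.40772987  270.253628  ] [-1.79959614e+02 -3.38568127e-02  1.35859944e+02] [-29.29421431   3.88398048  39.38183472 100.99253086  -2.52302986
  76.06727429  56.49302619] [-0.40235965 -0.61356196  0.60138619]
```

Request:
{"op": "jog_arm", "data": {
  "series": [
    {"fingers": 1, "slide": [0, 0, 0], "angular": [0, 0, 0.13]},
    {"fingers": 1, "slide": [0, 0, 0], "angular": [0, 0, 0.13]},
    {"fingers": 1, "slide": [0, 0, 0], "angular": [0, 0, 0.13]},
    {"fingers": 1, "slide": [0.035, 0.007, 0.007], "angular": [0, 0, 0]},
    {"fingers": 1, "slide": [0.034, 0.008, 0.007], "angular": [0, 0, 0]},
    {"fingers": 1, "slide": [0.034, 0.007, 0.006], "angular": [0, 0, 0]},
    {"fingers": 1, "slide": [0, 0, 0], "angular": [0, 0, 0]}
  ]
}}

```text
t: 2.7
position: [477.4, -7.3, 249.6]
eef_rot: [-179.9, -0.1, 114.3]
wrist_force: [0.4, -0.9, -0.6]
width: 85.1
```

```bash
python3 - <<'E'
from h import *
s=telemetry.sense();print(s['t'],s['position'],s['eef_rot'],s['joints'])
m,im=snap('wrist','w1')
print(proj(m,[527,-122,25]))
E
```

```text
2.7 [477.41984513  -7.30888564 249.58739375] [-1.79913975e+02 -1.06124506e-01  1.14267948e+02] [-37.82689246  -0.89766765  33.37995334 107.20921564   0.44101552
  73.65776306  19.69282993]
[[277.12826205 296.78790632]]
```

View pics/w1.png

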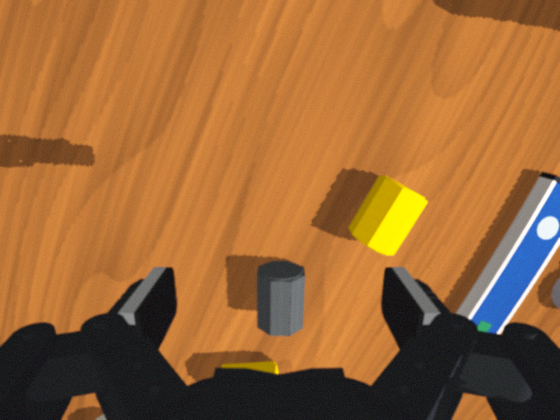

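The cap's +y end faces the camera as a thin dark band at about (281,268), with the body running down to (281,333). I'll zoom in on it.

```bash
python3 - <<'E'
from h import *
t=cv2.imread('pics/w1.png')
c=t[250:345,240:325]
c=cv2.resize(c,(510,570),interpolation=2).astype(float)*2.2
cv2.imwrite('pics/w1c.png',np.clip(c,0,255))
E
```

```text
[ WARN:0@0.553] global loadsave.cpp:1063 imwrite_ Unsupported depth image for selected encoder is fallbacked to CV_8U.
```

View pics/w1c.png

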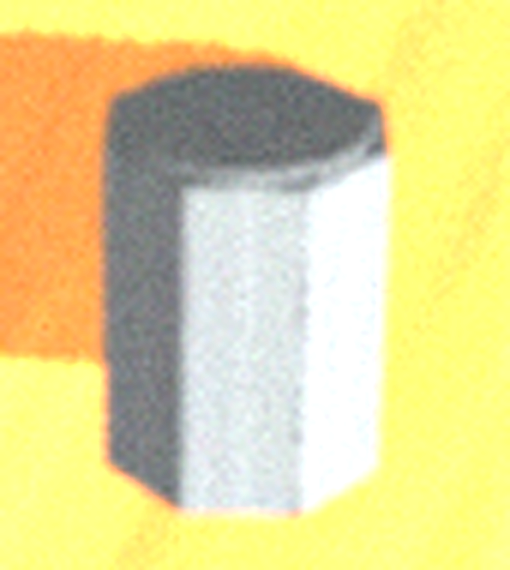

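Request:
{"op": "jog_arm", "data": {
  "series": [
    {"fingers": 1, "slide": [-0.004, 0, 0.039], "angular": [0, -0.13, 0]},
    {"fingers": 1, "slide": [-0.009, 0, 0.037], "angular": [0, -0.13, 0]},
    {"fingers": 1, "slide": [-0.014, 0, 0.035], "angular": [0, -0.13, 0]},
    {"fingers": 1, "slide": [-0.018, 0, 0.032], "angular": [0, -0.13, 0]},
    {"fingers": 1, "slide": [0, 0, 0], "angular": [0, -0.126, 0]},
    {"fingers": 1, "slide": [0, 0, 0], "angular": [0, 0, 0]}
  ]
}}

```text
t: 3.35
position: [505.6, -74.6, 121.6]
eef_rot: [-179.7, 37.2, 114.2]
wrist_force: [-0.8, 0.1, 0.4]
width: 85.8
```

```bash
python3 - <<'E'
from h import *
s=telemetry.sense();print(s['t'],s['position'],s['eef_rot'],s['joints'])
m,im=snap('wrist','w2')
p=proj(m,[513,-91,25])[0];print(p)
x,y=np.clip(p.astype(int),[70,70],[489,349])
c=im[y-70:y+70,x-70:x+70,::-1]
cv2.imwrite('pics/w2c.png',cv2.resize(np.clip(c.astype(float)*2,0,255).astype(np.uint8),(560,560),interpolation=2))
E
```

```text
3.35 [505.61998256 -74.62132642 121.58951854] [-179.69474594   37.17647739  114.21122988] [-45.96351459   9.46316772  28.56981239 123.79916807  42.67529042
  52.32225861 -21.92621354]
[279.44837723 156.53373121]
```

View pics/w2c.png

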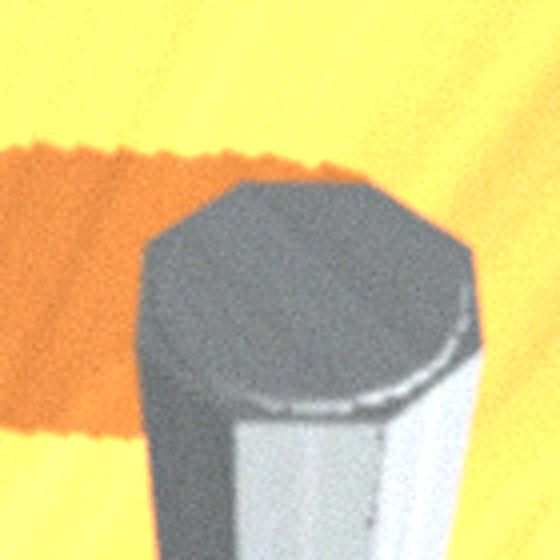

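The +y end looks like a flat, closed, evenly shaded face with only a shallow rim line, so -y should be the bored end; I'll confirm later. Next I work out the grasp from the corners of the top flat in w1.

```bash
python3 - <<'E'
from h import *
s=telemetry.sense();m=optics.camera_model('wrist')
T=Ro.from_euler('xyz',s['eef_rot'],degrees=True).as_matrix();P=s['position']
Rct=np.array(m['R'])@T; tct=np.array(m['R'])@P+np.array(m['t'])
T1=Ro.from_euler('xyz',[-179.914,-.106,114.268],degrees=True).as_matrix();P1=np.array([477.42,-7.309,249.587])
m1=dict(m);m1['R']=Rct@T1.T;m1['t']=tct-m1['R']@P1
c=ray(m1,[(270.5,281),(290.8,281.5),(270,335),(290,335)],50);print(c)
a=(c[0]+c[1]-c[2]-c[3])/2;ctr=c.mean(0);print('len',np.linalg.norm(a),'yaw',np.degrees(np.arctan2(a[1],a[0])),ctr)
yaw=np.degrees(np.arctan2(a[1],a[0]))
# w2: tops edge of +y end, crop corners (232,425),(385,425),(240,182),(365,182)
o=np.array([279-70,156-70]);print(ray(m,[o+np.array([235,422])/4,o+np.array([388,420])/4],50).mean(0))
U=ctr+np.array([0,0,60.]);U[2]=130
go(U,[180,0,yaw])
for z in (150,30):go([ctr[0],ctr[1],z],[180,0,yaw])
print(telemetry.sense()['moment'])
E
```

```text
[[ 507.93316312  -95.24075462   50.        ]
 [ 526.59569743  -87.41733141   50.        ]
 [ 533.07261323 -153.38799651   50.        ]
 [ 552.2817707  -144.70640367   50.        ]]
len 63.06499911024402 yaw 113.76344225271077 [ 529.97081112 -120.18812155   50.        ]
[518.28431386 -91.41171196  50.        ]
slide [-0.0455  0.0032  0.0247] rotvec [-0.0019  0.6443  0.0053]
slide [-0.0575  0.0031  0.0087] rotvec [-0.0019  0.6443  0.0053]
slide [0.0146 0.0035 0.1047] rotvec [-0.0019  0.6443  0.0053]
[0.58133547 0.19024544 0.06612749]
```

Request:
{"op": "jog_arm", "data": {
  "series": [
    {"fingers": 1, "slide": [0, 0, 0], "angular": [0, 0.13, 0]},
    {"fingers": 1, "slide": [0, 0, 0], "angular": [0, 0.13, 0]},
    {"fingers": 1, "slide": [0, 0, 0], "angular": [0, 0.13, 0]},
    {"fingers": 1, "slide": [0, 0, 0], "angular": [0, 0.13, 0]},
    {"fingers": 1, "slide": [0, 0, 0], "angular": [0, 0.124, 0.005]},
    {"fingers": 1, "slide": [-0.027, 0.002, 0], "angular": [0, 0, 0]},
    {"fingers": 1, "slide": [-0.027, 0.002, 0], "angular": [0, 0, 0]},
    {"fingers": 1, "slide": [0, 0, 0], "angular": [0, 0, 0]},
    {"fingers": 1, "slide": [0, 0, 0], "angular": [0, 0, 0]}
  ]
}}

```text
t: 4.3
position: [533.0, -124.2, 124.8]
eef_rot: [179.7, 0.1, 113.5]
wrist_force: [-0.4, -0.0, 0.8]
width: 85.3
```

```bash
python3 - <<'E'
from h import *
s=telemetry.sense();print(s['t'],s['position'],s['eef_rot'],s['joints'])
M=[];F=[]
for i in range(10): optics.get_image('top');q=telemetry.sense();M.append(q['moment']);F.append(q['wrist_force'])
M=np.array(M);print(M.mean(0),M.std(0),np.mean(F,0),np.std(F,0))
snap('wrist','w3')
yaw=113.8;go([531.5,-122.5,34],[180,0,yaw])
E
```

```text
4.3 [ 533.03143751 -124.20612342  124.7823805 ] [1.79713014e+02 7.94577387e-02 1.13549125e+02] [-19.20669725  17.14946891  32.12934318 106.13224036 -10.61800925
  59.37429604  40.72080378]
[ 0.0029991  -0.00860383 -0.0066895 ] [0.04144508 0.02234938 0.03656726] [-0.15669182  0.03319287  0.02985458] [0.47450743 0.62005778 0.52667753]
slide [ 0.0005 -0.0004  0.0893] rotvec [ 0.0005  0.0018 -0.0028]
```

View pics/w3.png

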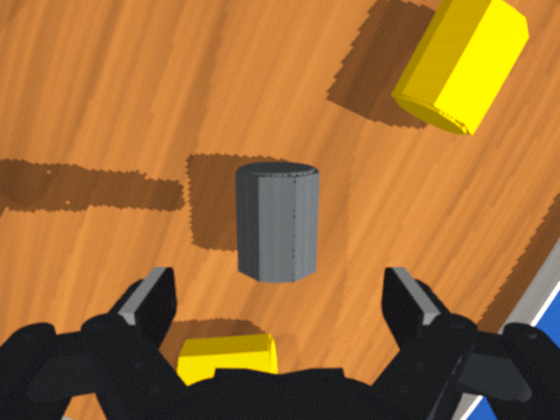

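Cap is centred between the jaws at about (277,222), and the yellow caps clear the fingers. Descend and grip.

Request:
{"op": "jog_arm", "data": {
  "series": [
    {"fingers": 1, "slide": [0, 0, 0.03], "angular": [0, 0, 0]},
    {"fingers": 1, "slide": [0, 0, 0.03], "angular": [0, 0, 0]},
    {"fingers": 1, "slide": [0, 0, 0.02], "angular": [0, 0, 0]},
    {"fingers": 1, "slide": [0, 0, 0.01], "angular": [0, 0, 0]},
    {"fingers": 1, "slide": [0, 0, 0], "angular": [0, 0, 0]},
    {"fingers": 0, "slide": [0, 0, 0], "angular": [0, 0, 0]},
    {"fingers": 0, "slide": [0, 0, 0], "angular": [0, 0, 0]},
    {"fingers": 0, "slide": [0, 0, 0], "angular": [0, 0, 0]},
    {"fingers": 0, "slide": [0, 0, 0], "angular": [0, 0, 0]},
    {"fingers": 0, "slide": [0, 0, 0], "angular": [0, 0, 0]},
    {"fingers": 0, "slide": [0, 0, 0], "angular": [0, 0, 0]},
    {"fingers": 0, "slide": [0, 0, 0], "angular": [0, 0, 0]},
    {"fingers": 0, "slide": [0, 0, 0], "angular": [0, 0, 0]}
  ]
}}

```text
t: 6.15
position: [532.6, -123.4, 34.6]
eef_rot: [179.9, 0.1, 113.6]
wrist_force: [-2.1, -0.5, 6.4]
width: 48.9
```

Gripped at 49 mm. Lift, then read the moment.

Request:
{"op": "jog_arm", "data": {
  "series": [
    {"fingers": 0, "slide": [0, 0, -0.02], "angular": [0, 0, 0]},
    {"fingers": 0, "slide": [0, 0, -0.04], "angular": [0, 0, 0]},
    {"fingers": 0, "slide": [0, 0, -0.04], "angular": [0, 0, 0]},
    {"fingers": 0, "slide": [0, 0, -0.04], "angular": [0, 0, 0]},
    {"fingers": 0, "slide": [0, 0, -0.04], "angular": [0, 0, 0]},
    {"fingers": 0, "slide": [0, 0, -0.04], "angular": [0, 0, 0]},
    {"fingers": 0, "slide": [0, 0, -0.03], "angular": [0, 0, 0]},
    {"fingers": 0, "slide": [0, 0, 0], "angular": [0, 0, 0]},
    {"fingers": 0, "slide": [0, 0, 0], "angular": [0, 0, 0]},
    {"fingers": 0, "slide": [0, 0, 0], "angular": [0, 0, 0]}
  ]
}}

```text
t: 7.15
position: [530.7, -122.4, 281.1]
eef_rot: [-179.8, 0.0, 113.6]
wrist_force: [-0.3, 0.6, -6.7]
width: 48.9
```

```bash
python3 - <<'E'
from h import *
M=[];F=[]
for i in range(40): optics.get_image('top');q=telemetry.sense();M.append(q['moment']);F.append(q['wrist_force'])
M=np.array(M);M=M.mean(0);F=np.mean(F,0)
s=telemetry.sense();R=Ro.from_euler('xyz',s['eef_rot'],degrees=True)
print(s['t'],s['position'],s['eef_rot'],s['joints'],s['width']);print(M,F,'tool M',R.inv().apply(M),'tool F',R.inv().apply(F))
print('cog offset along tool x/y if moment about TCP, mm:', 1000*np.array([R.inv().apply(M)[1],-R.inv().apply(M)[0]])/-R.inv().apply(F)[2])
snap('wrist','w4')
E
```

```text
9.15 [ 531.76647922 -122.67801653  283.26963683] [1.79979651e+02 1.07888155e-01 1.13608615e+02] [-22.42441498   8.31893649  34.17750877  95.22950882  -4.69096307
  77.83372202  36.06499258] 49.25366482583823
[-0.05208222 -0.03154489  0.009768  ] [-0.11427341 -0.00910767 -6.42361104] tool M [-0.0080648  -0.06035291 -0.00977427] tool F [ 0.04951522 -0.11063792  6.4234903 ]
cog offset along tool x/y if moment about TCP, mm: [ 9.39565688 -1.25551717]
```

View pics/w4.png

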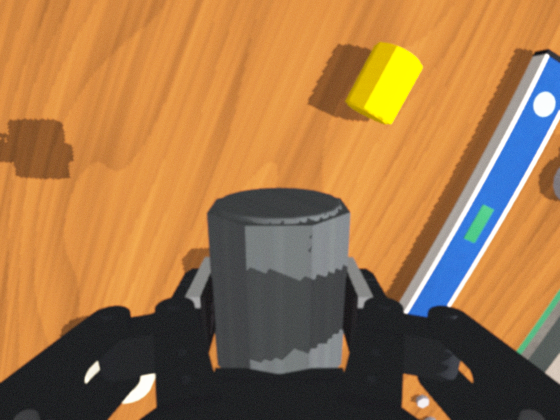

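Moment: the centre of mass is 9 mm from the TCP towards tool +x (the +y end). So +y is closed, which agrees with the view, and the bored end is -y. Next: yaw so the bored end points outward, then tilt about the jaw axis.

Request:
{"op": "jog_arm", "data": {
  "series": [
    {"fingers": 0, "slide": [0, 0, 0], "angular": [0, 0, -0.14]},
    {"fingers": 0, "slide": [0, 0, 0], "angular": [0, 0, -0.14]},
    {"fingers": 0, "slide": [0, 0, 0], "angular": [0, 0, -0.14]},
    {"fingers": 0, "slide": [0, 0, 0], "angular": [0, 0, -0.14]},
    {"fingers": 0, "slide": [0, 0, 0], "angular": [0, 0, -0.14]},
    {"fingers": 0, "slide": [0, 0, 0], "angular": [0, 0, -0.14]},
    {"fingers": 0, "slide": [0, 0, 0], "angular": [0, 0, -0.14]},
    {"fingers": 0, "slide": [-0.02, 0, 0], "angular": [0, 0, 0]},
    {"fingers": 0, "slide": [-0.03, 0, 0], "angular": [0, 0, 0]},
    {"fingers": 0, "slide": [-0.03, 0, -0.01], "angular": [0, 0, 0]},
    {"fingers": 0, "slide": [0, 0, 0], "angular": [0, -0.1, 0]},
    {"fingers": 0, "slide": [0, 0, 0], "angular": [0, -0.1, 0]},
    {"fingers": 0, "slide": [0, 0, 0], "angular": [0, -0.1, 0]},
    {"fingers": 0, "slide": [0, 0, 0], "angular": [0, -0.1, 0]},
    {"fingers": 0, "slide": [0, 0, 0], "angular": [0, -0.1, 0]}
  ]
}}

```text
t: 10.7
position: [610.1, -136.8, 293.4]
eef_rot: [-179.9, 28.9, 169.8]
wrist_force: [-0.3, -0.8, -7.5]
width: 48.8
```

```bash
python3 - <<'E'
from h import *
s=telemetry.sense();print(s['t'],s['position'],s['eef_rot'],s['joints'],s['width'])
print(Ro.from_euler('xyz',s['eef_rot'],degrees=True).as_matrix())
E
```

```text
10.7 [ 610.11490417 -136.83847646  293.37318864] [-179.93814734   28.9124082   169.79564543] [-21.54693051  -1.84656836  29.13472728 107.52967495   2.9866116
  45.22485034  86.02804604] 48.78003377890909
[[-8.61513531e-01  1.77673105e-01  4.75632951e-01]
 [ 1.55078348e-01  9.84089109e-01 -8.67140778e-02]
 [-4.83471966e-01 -9.44979224e-04 -8.75359335e-01]]
```

Request:
{"op": "jog_arm", "data": {
  "series": [
    {"fingers": 0, "slide": [0.01, 0.03, -0.028], "angular": [0, 0, 0]},
    {"fingers": 0, "slide": [0.01, 0.03, -0.028], "angular": [0, 0, 0]},
    {"fingers": 0, "slide": [0.01, 0.03, -0.028], "angular": [0, 0, 0]},
    {"fingers": 0, "slide": [0, 0, 0], "angular": [0.063, 0, 0.114]},
    {"fingers": 0, "slide": [0, 0, 0], "angular": [0.063, 0, 0.114]},
    {"fingers": 0, "slide": [0, 0, 0], "angular": [0.063, 0, 0.114]},
    {"fingers": 0, "slide": [0, 0, 0], "angular": [0.063, 0, 0.114]},
    {"fingers": 0, "slide": [0, 0, 0], "angular": [0.063, 0, 0.114]},
    {"fingers": 0, "slide": [0, 0, 0], "angular": [0.063, 0, 0.114]},
    {"fingers": 0, "slide": [0, 0, 0], "angular": [0.063, 0, 0.114]},
    {"fingers": 0, "slide": [0, 0, 0], "angular": [0.063, 0, 0.114]},
    {"fingers": 0, "slide": [0, 0, 0], "angular": [0, -0.12, 0]},
    {"fingers": 0, "slide": [0, 0, 0], "angular": [0, -0.12, 0]},
    {"fingers": 0, "slide": [0, 0, 0], "angular": [0, -0.12, 0]},
    {"fingers": 0, "slide": [0, 0, 0], "angular": [0, -0.12, 0]}
  ]
}}

```text
t: 12.2
position: [561.0, -35.5, 352.6]
eef_rot: [-179.8, 56.6, 110.3]
wrist_force: [-0.4, -1.5, -7.2]
width: 49.1
```

```bash
python3 - <<'E'
from h import *
s=telemetry.sense();print(s['t'],s['position'],s['eef_rot'],s['joints'],s['width'])
print(Ro.from_euler('xyz',s['eef_rot'],degrees=True).as_matrix())
E
```

```text
12.2 [560.99293512 -35.52382843 352.62563363] [-179.8092712    56.55682465  110.27961158] [-32.63056764   7.14980577   3.36224169 103.88682855  55.2708898
  85.71261211 -22.30888718] 49.07053954890916
[[-0.19101566  0.93896989  0.28609189]
 [ 0.51694768  0.34399446 -0.78385771]
 [-0.83443281 -0.00183456 -0.55110663]]
```

Request:
{"op": "jog_arm", "data": {
  "series": [
    {"fingers": 0, "slide": [0, 0, 0], "angular": [0, -0.117, 0]},
    {"fingers": 0, "slide": [0, 0, 0], "angular": [0, -0.117, 0]},
    {"fingers": 0, "slide": [0, 0, 0], "angular": [0, -0.117, 0]},
    {"fingers": 0, "slide": [0, 0, 0], "angular": [0, -0.117, 0]},
    {"fingers": 0, "slide": [0, 0, 0], "angular": [0, -0.117, 0]},
    {"fingers": 0, "slide": [0, 0, 0], "angular": [0, 0, 0]},
    {"fingers": 0, "slide": [0, 0, 0], "angular": [0, 0, 0]},
    {"fingers": 0, "slide": [0, 0, 0], "angular": [0, 0, 0]}
  ]
}}

```text
t: 13.0
position: [561.2, -36.5, 353.3]
eef_rot: [-165.1, 89.7, 124.9]
wrist_force: [-0.5, -0.1, -5.9]
width: 49.1
```

```bash
python3 - <<'E'
from h import *
s=telemetry.sense();print(s['t'],s['position'],s['joints'],s['width'])
R=Ro.from_euler('xyz',s['eef_rot'],degrees=True);print(R.as_matrix())
print('rot to x-down:',R.inv().apply(np.cross(R.apply([1,0,0]),[0,0,-1])))
out=[]
up=s['position']+R.apply([-34,0,6])
for n in('top','side'):
    m,im=snap(n,n+'5');p=proj(m,up)[0].astype(int);print(n,p)
    x,y=np.clip(p,[30,30],[529,389]);out.append(cv2.resize(im[y-30:y+30,x-30:x+30,::-1],(300,300),interpolation=2))
m,im=snap('wrist','w5');out.append(cv2.resize(im[60:,:,::-1],(200,300)))
cv2.imwrite('pics/c5.png',np.clip(np.hstack(out)*1.5,0,255).astype(np.uint8))
E
```

```text
13.0 [561.18456135 -36.48804505 353.27042219] [-38.70571256  20.02666745   4.12544497 111.6700701   78.78644981
  99.8866121  -42.39773711] 49.12708200203995
[[-0.00309727  0.93957755  0.34232213]
 [ 0.00444     0.34233332 -0.93956809]
 [-0.99998535 -0.00139018 -0.00523203]]
rot to x-down: [ 7.43148154e-22 -5.23202638e-03  1.39018250e-03]
top [334 180]
side [305 104]
```

View pics/c5.png

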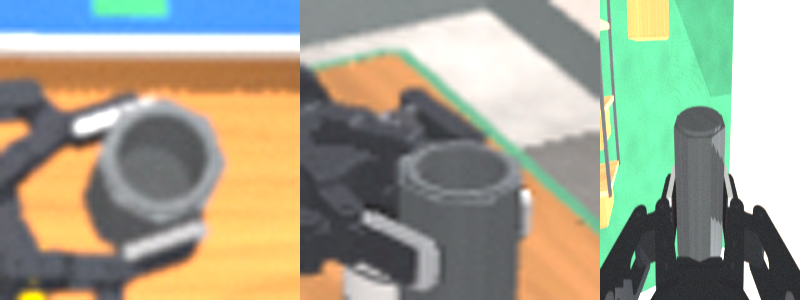

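The top and side views both show the round bore facing straight up (rim at about (337,181) in the top view). Tool tilt error is 0.3°, and the end face sits in the same place in the wrist view as before tilting, so there was no slip. I'm handing in.

```bash
python3 - <<'E'
from h import *
s=telemetry.sense();print(s['t'],s['position'],abs(s['qd']).max(),s['width']);print(r.sign_off())
E
```

```text
13.15 [560.98877328 -36.61320886 353.4224829 ] 0.4406258982599155 48.65208977024261
the job is handed in; nothing more can be done
None
```

I picked up the lone end cap, and the gripper now holds it with its blind hole facing straight up. I handed the job in at 13.15 s of robot time.

**Which end is bored:** The close wrist view showed the left (+y) end as a flat, closed face. The wrist moment after lifting agreed: the centre of mass was about 9 mm from the tool centre towards that end, against 7 mm expected, so my grip was about 2 mm off mid-length. That made the right (-y) end the bored one.

**Last checks:**
- **Hole:** the top and side pictures both show the open bore on top.
- **Tilt:** the tool was about 0.3° off vertical. I judged slip in the jaws by eye from the pictures, and it could hide up to about 3° of cap tilt.
- **Height:** the tool centre was at 353 mm, leaving about 32 cm of air under the cap.
- **Grip and stillness:** the fingers read about 49 mm on a 50 mm cap, and joint speeds were no more than 0.44 degrees/s, near sensor noise.
- **Position mismatch:** the rim in the top picture was about 3 pixels (roughly 5 mm) from where I predicted it. About 3.6 mm of that is the grip being deeper than assumed, and the rest is within calibration error.

I planned the path clear of the spare cap, vice, level, mug, tape and yellow caps. I saw no sign of contact, but I didn't compare their positions before and after.

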